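# Snap the lid onto the leaning strip tub

### The arm

A 6-joint arm with a two-finger parallel gripper is mounted at the origin on a cart in front of the work surface, level with it; the furniture and walls round the work are solid. World frame = base frame: x ahead of the robot, y to its left, z up, the work surface at z = 0. Lengths are in m, angles in rad, forces in N, time in s.
With the tool pointing down it reaches from about 0.3 to 1 m from the base axis. Payload 5.1 kg.
Tool frame: the origin (TCP) lies on the centre line of the jaws, within the pads' length; the fingertips stand 11 mm ahead of it and the grasp point (between the pads) lies 8 mm behind it (finger_overhang is the z of the fingertips in the tool frame, in m); z points along the fingers, y is the line along which they close (so a half turn about z gives the same grasp; the last joint's range is limited). The gripper opens to 95 mm and grips with 3 to 60 N. Pads are 20 mm wide; open, the fingers measure 119 mm over their backs; the gripper's body (75 mm by 180 mm) begins 59 mm behind the grasp point.
Start: joints at [-1.332, 0.124, 1.65, -0, 1.367, -0.083], TCP at [0.206, -0.617, 0.226] pointing down, gripper open.
Joint ranges: [-2.61, 2.61], [-1.02, 2.33], [0.03, 2.71], [-1.35, 4.49], [0.32, 2.68], [-2.91, 2.91]. Speed limits (rad/s): [2.57, 2.57, 3.14, 3.14, 3.14, 3.14].

### API

Orientations are given as [roll, pitch, yaw] about the fixed x, y, z axes, in that order (R = Rz(yaw) Ry(pitch) Rx(roll)).
In Python, from station import * gives the robot as it stands. The module is installed in compiled form; this text tells all that it offers. Calls block until the motion is done:
- move_pose(position, orientation): joint-space move of the TCP to a pose.
- line_to(position, ori=None, v=0.15, until_force=None): straight line of the TCP; ori=None keeps the orientation; v is the mean speed in m/s. With until_force (N) it stops when the force on the tool has changed by that much, and returns True; else False.
- move_j(angles): joint-space move.
- set_gripper(opening, force=None): opening from 0.0 (shut) to 1.0 (fully open); force is the grip in N (None keeps the last); returns when the fingers have stopped.
- sleep(seconds).
- inverse_kinematics(position, orientation): joint angles nearest the present ones, or None.
- get_image(name): name is "scene" or "top"; returns the picture (400x640x3 uint8, blue, green, red); there is no depth.
- camera_info(name): a dict with "K" (3x3 intrinsics, pixels), "extrinsics" (4x4, takes a point from camera to world coordinates). Camera axes: x right, y up, looking along -z (the intrinsics and any distortion apply to the point x, -y, -z); pixel columns grow to the right and rows downward; lengths in m; the calibration is good to about 2 mm. A picture is of the moment at which its call begins. camera_info takes no time and is no camera call.
A pose or a line that the arm cannot do raises MotionError and nothing moves.
- sign_off(): hands the job in; it is judged then, once.
Readings, each from a call of its own:
- current_time_s(): time.
- current_qpos(): joint angles.
- current_joint_vel(): joint speeds.
- current_tau(): joint torques, N m.
- current_ee_pos(): TCP position.
- current_eef_rot(): TCP orientation.
- current_ft_force(): force on the tool from outside, world axes, zero at the start.
- current_torque(): the same for the moment, N m.
- current_finger_gap(): opening from 0.0 (shut) to 1.0 (fully open).
- current_finger_force(): force on a finger pad.
Only numpy, scipy, OpenCV 4.12 (cv2) and the standard library are available. Lean on these libraries where they do the work, as an engineer would, in place of code of your own. Each camera call takes 0.05 s, during which the arm holds its last target. There are 200 camera calls.

### The job

The blister strips must be kept dry: put the blue lid on the white tub that leans in the easel and press it down until it is fully home all round, with all four grey catches snapped over its edge. Then let go, and leave everything else on the desk where it is.

Things in the scene. Friction and masses are not known exactly. Their poses are not given: they have to be found in the camera images.
- tub: white open storage tub with blister strips filed in it, held fixed in a steel sheet easel, leaning 30 degrees so that its mouth looks up and towards the robot. Origin: centre of its underside; x to its rear (higher) edge, y to its left, z along its axis out of the mouth. Rim 100 (x) by 140 mm (y), its top 78 mm above the origin; mouth opening 86 x 126 mm. Its place and heading vary.
- tub_mouth (a point): centre of the tub's mouth, level with the top of the rim; axes as tub. Four grey spring catches, one at the middle of each side, 26 mm wide, reach 28 mm above the rim and 15 mm outside it; each nose, 7 to 20 mm above the rim, overhangs it by 3 mm and slopes on top, so that the lid pushes it outwards. Loosely laid on, the lid stays 13 mm proud; about 15 N along the axis snaps it home.
- lid: blue lid of the tub, 100 (x) by 140 mm (y), 90 g, loose, lying right way up on the desk. Origin: centre of its underside; z out of its top. From below: tapered plug 16 mm deep (70 x 110 mm at the foot, 83 x 123 mm above), plate 6 mm thick (z 16 to 22 mm), grip rib. A half turn makes no difference. Home: plate on the rim, origin on the tub's axis 62 mm above the tub's origin, axes parallel.
- lid_grip (a point): middle of the lid's grip rib, 34 mm above the lid's origin, axes as lid; the rib runs along y: 16 mm wide (x), 74 mm long (y), 24 mm high (z 22 to 46 mm of the lid)
- catch_rear (a joint): grey spring catch on the tub's higher, far side: hinge angle in rad, 0 sprung in, about 0.06 when pushed out by the lid's edge; it springs back to 0 over the lid once that side is home
- catch_front (a joint): grey spring catch on the tub's lower, near side: hinge angle in rad, 0 sprung in, about 0.06 when pushed out by the lid's edge; it springs back to 0 over the lid once that side is home
- catch_left (a joint): grey spring catch on the tub's left (+y) side: hinge angle in rad, 0 sprung in, about 0.06 when pushed out by the lid's edge; it springs back to 0 over the lid once that side is home
- catch_right (a joint): grey spring catch on the tub's right (-y) side: hinge angle in rad, 0 sprung in, about 0.06 when pushed out by the lid's edge; it springs back to 0 over the lid once that side is home
- tray: the mint-green counting tray, 115 x 170 x 16 mm; a bystander
- spatula: the counting spatula with a dark red handle, 177 mm long, 8 mm high; a bystander
- green_pack: a white and green medicine pack, 40 x 78 x 35 mm; a bystander
- small_pack: a white medicine pack with blue and pink print, 52 x 92 x 26 mm; a bystander
- bottle: a white plastic bottle with ribbed white cap, 49 mm across, 88 mm tall; a bystander
- strip: a loose blister strip of red tablets lying flat, 40 x 96 x 6 mm; a bystander

How it is judged:
At the end, for the whole second after the job is handed in: The lid lies on the tub's rim, released and at rest: no more than 2 mm above its home position, within 4 mm of the tub's axis each way, parallel to the rim within 2 degrees and square to it within 3, and all four catches have sprung back over its edge (each below 0.03 rad) (z of lid in the frame of tub between 0.059 and 0.064 m and x of lid in the frame of tub between -0.004 and 0.004 m and y of lid in the frame of tub between -0.004 and 0.004 m and angle between the z axis of lid and the z axis of tub, either way round below 0.035 rad and angle between the x axis of lid and the x axis of tub, either way round below 0.06 rad and value of joint each of catch_rear, catch_front, catch_left, catch_right below 0.03 rad and linear speed of lid below 0.02 m/s); the robot touches nothing.
It fails at once if a bystander on the desk was pushed more than 40 mm (distance of any of tray, spatula, green_pack, small_pack, bottle, strip from where it was at the start of the episode above 0.04 m).
It fails at once if the standing bottle was knocked over (angle between bottle's own z axis and vertical above 0.6 rad).
It also fails if it takes over 45 s, if anything falls off the work surface, if the arm or the gripper's body presses on something with over 40 N, if the wrist force passes 120 N, or if a joint passes its speed limit or range.

## Working session

There is one attempt and no reset: what is moved stays moved. The work goes in short steps, each a Python script; the robot and the scene stay as the last script left them, time stands still between calls to the robot, and variables do not carry over. Pictures are saved under pics/ and viewed, at most 10 in all, crops included, and the job is handed in when it is done.

```bash
mkdir -p pics; python3 - <<'E'
from station import *
import cv2,numpy as np
np.set_printoptions(precision=4,suppress=True)
for n in ("scene","top"):
    im=get_image(n); cv2.imwrite(f"pics/{n}0.png",im)
    c=camera_info(n); print(n,{k:(v if not hasattr(v,'shape') else v.tolist()) for k,v in c.items()})
print(current_time_s(),current_eef_rot(),current_ft_force())
E
```

```text
scene {'K': [[430.1578385727748, 0.0, 310.04437433823006], [0.0, 430.1578385727748, 198.89851572426966], [0.0, 0.0, 1.0]], 'extrinsics': [[0.8953337543187023, -0.26457035194357437, 0.358301545140446, 1.0427679868619975], [0.44496304384041135, 0.5667778186490904, -0.6933763724728839, -0.9726949906398761], [-0.019630537278790782, 0.7802342168604453, 0.6251793413463963, 0.9949518379430782], [0.0, 0.0, 0.0, 1.0]]}
top {'K': [[427.99472694005544, 0.0, 319.8665787084028], [0.0, 427.99472694005544, 195.32770325072224], [0.0, 0.0, 1.0]], 'extrinsics': [[-0.00041104482460078344, 0.9901503787058037, -0.14000735191733837, 0.35214698878100387], [-0.9996788393785925, -0.003954468840038001, -0.025031585544333566, -0.002599564252407544], [-0.025338688616861973, 0.13995209796550545, 0.9898340068588423, 1.4827116120868582], [0.0, 0.0, 0.0, 1.0]]}
0.1 [-3.1398 -0.0002  0.3218] [-0.1112  0.061   0.108 ]
```

View pics/scene0.png

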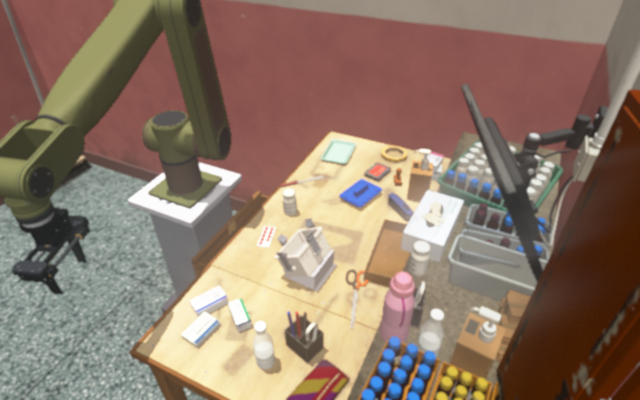

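View pics/top0.png

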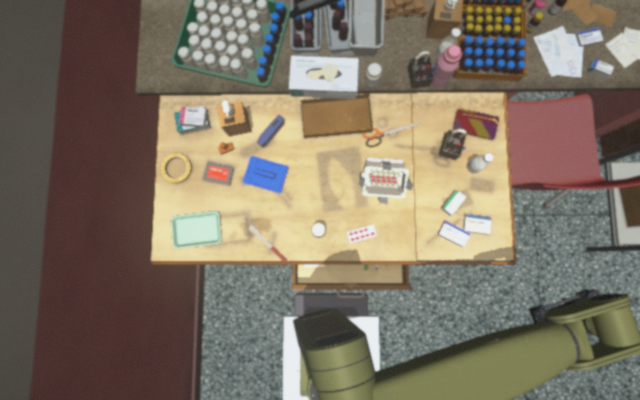

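The top view shows the lid at about (266,174) and the tub at about (385,179). In the scene view they are at (361,193) and (307,255). I'll enlarge both.

```bash
python3 - <<'E'
import cv2,numpy as np
t=cv2.imread("pics/top0.png"); s=cv2.imread("pics/scene0.png")
r=lambda im,x,y,w,h,f:cv2.resize(im[y:y+h,x:x+w],None,fx=f,fy=f,interpolation=cv2.INTER_CUBIC)
a=r(t,235,150,60,48,6); b=r(t,350,150,70,56,6)
h=max(a.shape[0],b.shape[0]); p=lambda i:cv2.copyMakeBorder(i,0,h-i.shape[0],0,0,0)
cv2.imwrite("pics/ctop.png",np.hstack([p(a),p(b)]))
cv2.imwrite("pics/cscene.png",r(s,265,215,80,80,7))
E
```

```text
(no output)
```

View pics/ctop.png

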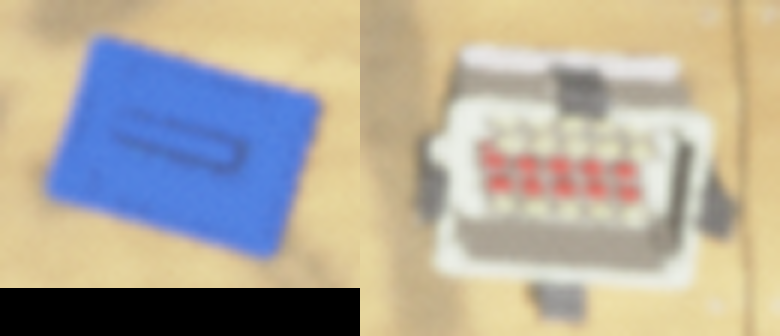

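View pics/cscene.png

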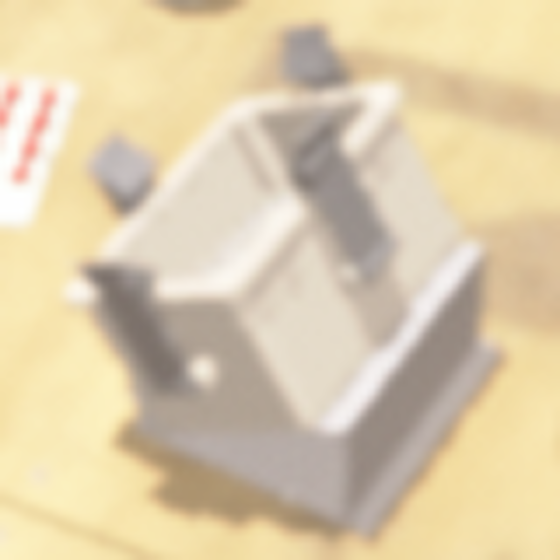

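```bash
cat > vis.py <<'E'
import numpy as np,cv2
from scipy.optimize import least_squares
from scipy.spatial.transform import Rotation as R
from station import camera_info
C={n:camera_info(n) for n in("scene","top")}
def proj(n,P):
    E=np.array(C[n]["extrinsics"]);K=np.array(C[n]["K"])
    p=(np.asarray(P)-E[:3,3])@E[:3,:3]; p=p*[1,-1,-1]
    q=p@K.T; return q[:,:2]/q[:,2:]
def tubR(yaw): return R.from_euler("z",yaw)*R.from_euler("y",-np.pi/6)
RECT=np.array([[.05,.07,0],[.05,-.07,0],[-.05,-.07,0],[-.05,.07,0]]) # RL RR FR FL
def crop(uv,x,y,f): return (np.array(uv)+.5)/f-.5+[x,y]
E
python3 - <<'E'
from vis import *
np.set_printoptions(precision=4,suppress=True)
t=cv2.imread("pics/top0.png")
top=crop([[455-360,98],[713-360,113],[693-360,287],[435-360,272]],350,150,6)
sc=crop([[398,90],[238,302],[72,292],[243,102]],265,215,7)
def f(p,full=False):
    P=tubR(p[3]).apply(RECT)+p[:3]
    return np.vstack([proj("top",P)-top,proj("scene",P)-sc])
for guess in(0,):
    s=least_squares(lambda p:f(p).ravel(),[.5,-.2,.1,0],loss="soft_l1")
    print("mouth",s.x,s.cost);print(f(s.x))
    print("tub origin",s.x[:3]-tubR(s.x[3]).apply([0,0,.078]))
hsv=cv2.cvtColor(t[145:205,225:300],cv2.COLOR_BGR2HSV)
m=cv2.inRange(hsv,(105,140,60),(125,255,255)); cs=cv2.findContours(m,0,2)[0]
c=max(cs,key=cv2.contourArea);r=cv2.minAreaRect(c);print(r,cv2.boxPoints(r)+[225,145])
lid=crop([[98,36],[322,98],[274,259],[46,196]],235,150,6)
g=lambda p:(proj("top",R.from_euler("z",p[2]).apply(RECT)+[p[0],p[1],.022])-lid)
s=least_squares(lambda p:g(p).ravel(),[.5,.2,0]);print("lid",s.x);print(g(s.x))
E
```

```text
mouth [ 0.5915 -0.1803  0.1019 -0.0699] 3.4725505325382313
[[-0.5303 -0.1487]
 [ 0.0995  0.0883]
 [-0.3615 -0.1453]
 [ 0.1778 -0.4085]
 [ 1.4729 -0.4876]
 [-0.2974 -0.885 ]
 [-1.1944  1.8399]
 [-0.5051  0.4757]]
tub origin [ 0.6304 -0.183   0.0344]
((40.020362854003906, 28.927602767944336), (37.72388458251953, 25.841161727905273), 15.708636283874512) [[243.3647 181.2588]
 [250.3611 156.3828]
 [286.676  166.5964]
 [279.6796 191.4724]]
lid [ 0.6344  0.2242 -0.279 ]
[[-0.4061 -0.3262]
 [ 0.4259 -0.1055]
 [ 0.2093  0.3595]
 [-0.235   0.0541]]
```

```bash
cat >> vis.py <<'E'
from station import *
LID=np.array([.6344,.2242,0.]);LY=-.277
MOUTH=np.array([.5915,-.1803,.1019]);TY=-.0699
H=.036
def Q(s): return R.from_euler("z",s*np.pi/2)*R.from_euler("x",np.pi)
def rpy(r): return r.as_euler("xyz").tolist()
def over(s,up,d=(0,0)): # tcp pose for lid `up` m above home
    r=tubR(TY); return (MOUTH+r.apply([d[0],d[1],-.016+H+up])).tolist(), rpy(r*Q(s))
E
python3 - <<'E'
from vis import *
np.set_printoptions(precision=3,suppress=True)
for s in(1,-1):
    o=rpy(R.from_euler("z",LY)*Q(s))
    print(s,inverse_kinematics((LID+[0,0,H]).tolist(),o),inverse_kinematics((LID+[0,0,.3]).tolist(),o),[inverse_kinematics(*over(s,u)) for u in(0,.1,.14)])
E
```

```text
1 [ 0.26   0.346  1.726 -0.     1.07   0.537] [ 0.26   0.139  1.51  -0.     1.493  0.537] [array([-0.481, -0.137,  2.165,  0.334,  0.654, -0.63 ]), array([-0.528, -0.362,  2.19 ,  0.297,  0.858, -0.601]), array([-0.55 , -0.442,  2.187,  0.289,  0.943, -0.597])]
-1 [ 0.26   0.346  1.726  0.     1.07  -2.605] [ 0.26   0.139  1.51   0.     1.493 -2.605] [array([-0.481, -0.137,  2.165,  0.334,  0.654,  2.512]), array([-0.528, -0.362,  2.19 ,  0.297,  0.858,  2.541]), array([-0.55 , -0.442,  2.187,  0.289,  0.943,  2.545])]
```

```bash
python3 - <<'E'
from vis import *
np.set_printoptions(precision=4,suppress=True)
p=list(current_ee_pos()); line_to([p[0],p[1],.3],v=.25)
o=rpy(R.from_euler("z",LY)*Q(1))
move_pose((LID+[0,0,.25]).tolist(),o)
set_gripper(.6,20)
line_to((LID+[0,0,.09]).tolist(),v=.25)
hit=line_to((LID+[0,0,H]).tolist(),v=.08,until_force=6)
print(hit,current_ee_pos())
set_gripper(0,45); print("gap",current_finger_gap(),current_finger_force())
line_to((LID+[0,0,.28]).tolist(),v=.25)
print("gap",current_finger_gap(),current_finger_force(),current_ft_force())
move_pose(*over(1,.10)); sleep(.3)
print(current_time_s(),current_ee_pos(),over(1,.1)[0])
t=get_image("top");s=get_image("scene");cv2.imwrite("pics/t1.png",t);cv2.imwrite("pics/s1.png",s)
r=lambda im,x,y,w,h,f:cv2.resize(im[y:y+h,x:x+w],None,fx=f,fy=f,interpolation=cv2.INTER_CUBIC)
cv2.imwrite("pics/c1.png",np.hstack([r(t,340,145,80,100,5),r(s,260,175,80,100,5)]))
E
```

```text
False [0.6347 0.2243 0.0361]
gap 0.16262549487091996 45.00008583068848
gap 0.16878825769279202 44.99958157539368 [-0.1714  0.1445 -1.3436]
10.0083 [ 0.532  -0.1757  0.206 ] [0.5316465206269853, -0.17610941448672243, 0.20582304845413263]
```

View pics/c1.png

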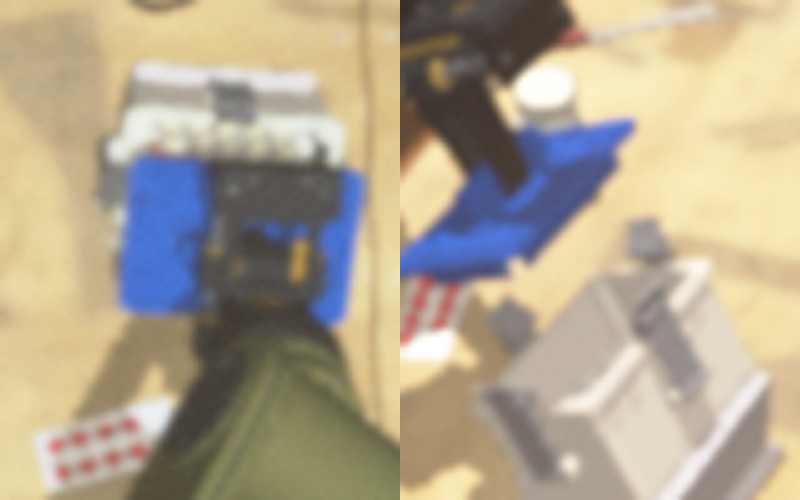

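```bash
python3 - <<'E'
from vis import *
np.set_printoptions(precision=4,suppress=True)
t=tubR(TY);P=MOUTH+t.apply(RECT+[0,0,.106])
top=crop([[129,156],[363,171],[342,327],[119,311]],340,145,5)
print("top obs-exp\n",top-proj("top",P))
rl=crop([[236,120]],260,175,5);rr=crop([[107,268]],260,175,5)
print("scene",rl-proj("scene",P)[:1],rr-proj("scene",P)[1:2])
# in-plane offset & yaw of lid in tub axes from the top view + scene RL
def f(p):
    X=MOUTH+t.apply(R.from_euler("z",p[2]).apply(RECT)+[p[0],p[1],.106])
    return np.vstack([proj("top",X)-top,proj("scene",X)[:1]-rl]).ravel()
s=least_squares(f,[0,0,0]);print(s.x);print(s.fun.reshape(-1,2))
# overlays of the tub model at start
im=cv2.imread("pics/scene0.png");it=cv2.imread("pics/top0.png")
out=[]
for n,I,(x,y) in(("top",it,(345,145)),("scene",im,(265,220))):
    B=cv2.resize(I[y:y+80,x:x+80],None,fx=5,fy=5,interpolation=cv2.INTER_CUBIC)
    for sc,col in((RECT,(0,0,255)),(RECT*[.86,.9,1],(0,200,0))):
        q=(proj(n,MOUTH+t.apply(sc))-[x,y]+.5)*5-.5
        cv2.polylines(B,[np.round(q).astype(int)],True,col,1)
    out.append(B)
cv2.imwrite("pics/ov.png",np.hstack(out))
E
```

```text
top obs-exp
 [[-0.9268 -0.896 ]
 [-1.1174 -0.8861]
 [-1.1018 -0.282 ]
 [-0.0645 -0.4642]]
scene [[-0.0974  1.1063]] [[0.7916 2.2711]]
[0.0012 0.0017 0.0016]
[[ 0.3648  0.5156]
 [ 0.5755  0.436 ]
 [ 0.6251 -0.1418]
 [-0.4315  0.106 ]
 [ 0.6853 -1.4885]]
```

View pics/ov.png

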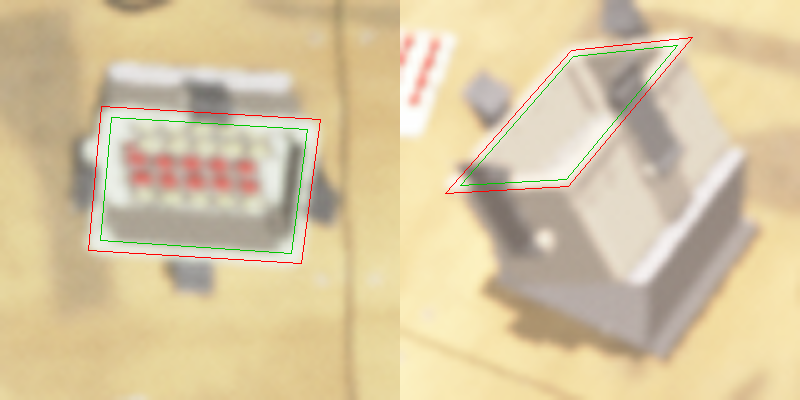

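```bash
python3 - <<'E'
from vis import *
np.set_printoptions(precision=4,suppress=True)
d=(-.001,-.0015);z=tubR(TY).apply([0,0,1]);Rt=tubR(TY)
def rep(l):
    p=np.array(current_ee_pos());q=Rt.inv().apply(p-MOUTH)
    print(l,"lid in home frame",q-[0,0,-.016+H],"F tub",Rt.inv().apply(current_ft_force()),"M",Rt.inv().apply(current_torque()),round(current_time_s(),2))
rep("start")
print(line_to(over(1,.03,d)[0],v=.1,until_force=8));rep("a")
print(line_to(over(1,.014,d)[0],v=.03,until_force=8));rep("b")
E
```

```text
start lid in home frame [0.0002 0.0003 0.1   ] F tub [-0.448  -0.6627 -0.0822] M [-0.0155  0.2574 -0.0072] 10.11
False
a lid in home frame [-0.0005 -0.0017  0.0303] F tub [-0.5519 -0.0839 -0.5957] M [ 0.0035  0.2635 -0.0183] 10.96
True
b lid in home frame [-0.0012 -0.0013  0.0141] F tub [-0.2401 -0.3083  3.6284] M [-0.0984  0.0423  0.0158] 11.51
```

```bash
python3 - <<'E'
from vis import *
np.set_printoptions(precision=4,suppress=True)
d=(-.001,-.0015);Rt=tubR(TY)
def rep(l):
    q=Rt.inv().apply(np.array(current_ee_pos())-MOUTH)
    print(l,q-[0,0,-.016+H],"F",Rt.inv().apply(current_ft_force()),"M",Rt.inv().apply(current_torque()),round(current_time_s(),2))
for u in(.010,.007,.004,.002,0,-.002):
    h=line_to(over(1,u,d)[0],v=.02,until_force=35);rep((u,h))
    if h:break
t=get_image("top");s=get_image("scene")
r=lambda im,x,y,w,h,f:cv2.resize(im[y:y+h,x:x+w],None,fx=f,fy=f,interpolation=cv2.INTER_CUBIC)
cv2.imwrite("pics/c2.png",np.hstack([r(t,345,145,80,80,5),r(s,265,220,80,80,5)]))
E
```

```text
(0.01, False) [-0.0009 -0.0015  0.01  ] F [-0.0484  0.8826  2.016 ] M [ 0.036   0.0884 -0.024 ] 11.86
(0.007, False) [-0.0014 -0.0014  0.0066] F [ 0.3673  0.8044 -0.4054] M [0.0413 0.0684 0.036 ] 12.16
(0.004, False) [-0.0016 -0.0014  0.0036] F [-0.9045  0.0132 -0.9729] M [ 0.0474  0.2706 -0.0293] 12.46
(0.002, False) [-0.0013 -0.0014  0.0028] F [-5.7636  2.4222 14.4105] M [0.1113 1.1166 0.0099] 12.71
(0, False) [-0.0012 -0.0015  0.0025] F [-14.7715   2.8064  37.2014] M [ 0.3883  2.6224 -0.0672] 12.96
(-0.002, False) [-0.0012 -0.0016  0.0015] F [-18.6999   2.4799  50.2888] M [ 0.4579  3.5557 -0.0809] 13.21
```

View pics/c2.png

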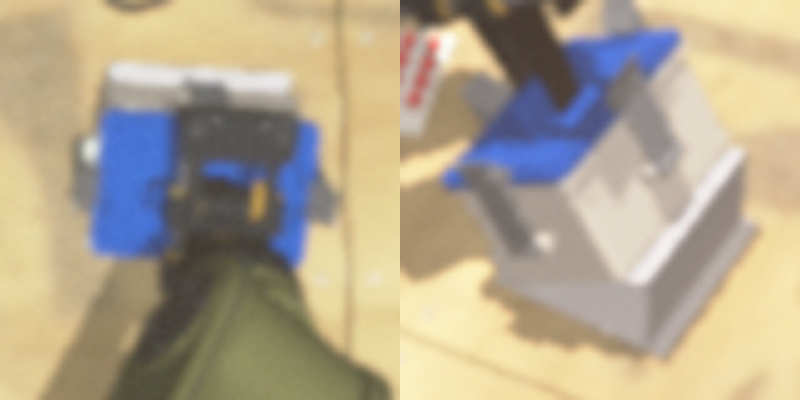

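```bash
python3 - <<'E'
from vis import *
np.set_printoptions(precision=4,suppress=True)
d=(-.001,-.0015);Rt=tubR(TY)
line_to(over(1,.0028,d)[0],v=.03);print(Rt.inv().apply(current_ft_force()))
set_gripper(.36,20);print(current_finger_gap())
line_to(over(1,.12,d)[0],v=.2)
set_gripper(0,20)
p=over(1,.12,d)[0]
move_pose([.40,.12,.36],[np.pi,0,1.5]);sleep(.2)
print(current_time_s())
t=get_image("top");s=get_image("scene");cv2.imwrite("pics/t3.png",t);cv2.imwrite("pics/s3.png",s)
B=[]
for n,I,(x,y) in(("top",t,(350,148)),("scene",s,(270,215))):
    b=cv2.resize(I[y:y+66,x:x+66],None,fx=6,fy=6,interpolation=cv2.INTER_CUBIC)
    q=(proj(n,MOUTH+Rt.apply(RECT+[0,0,.006]))-[x,y]+.5)*6-.5
    b2=b.copy();cv2.polylines(b2,[np.round(q).astype(int)],True,(0,255,255),1)
    B.append(b2 if n=="top" else b)
cv2.imwrite("pics/c3.png",np.hstack(B))
E
```

```text
[ 0.1388  0.0897 -1.6458]
0.35987366257261794
17.1833
```

View pics/c3.png

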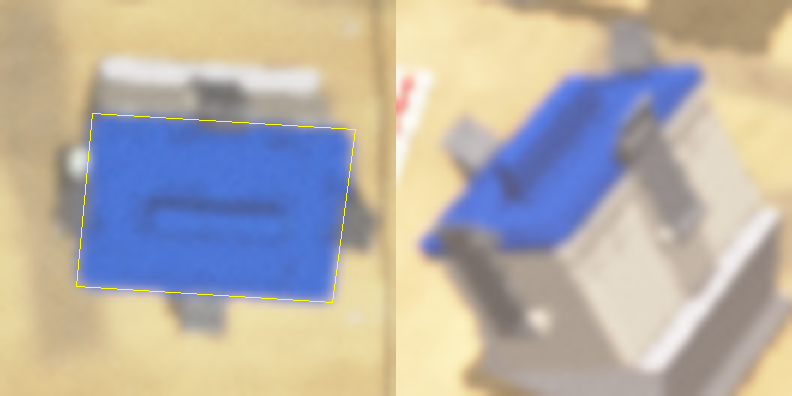

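The lid looks seated, but I can't see the front edge. I'll probe and press the plate at four points with closed fingers, which both confirms it is level and finishes any side that isn't home.

```bash
python3 - <<'E'
from vis import *
np.set_printoptions(precision=4,suppress=True)
Rt=tubR(TY);o=rpy(Rt*Q(1))
P=lambda x,y,z:(MOUTH+Rt.apply([x,y,z])).tolist()
move_pose(P(-.028,.035,.10),o)
for x,y in((-.028,.035),(-.028,-.035),(.028,-.035),(.028,.035)):
    line_to(P(x,y,.055),v=.25); line_to(P(x,y,.026),v=.1,until_force=15)
    h1=line_to(P(x,y,.010),v=.03,until_force=6);q1=Rt.inv().apply(np.array(current_ee_pos())-MOUTH)
    h2=line_to(P(x,y,.008),v=.03,until_force=22);q2=Rt.inv().apply(np.array(current_ee_pos())-MOUTH)
    print((x,y),h1,q1,h2,q2,Rt.inv().apply(current_ft_force()),round(current_time_s(),1))
    line_to(P(x,y,.055),v=.2)
line_to(P(.0,0,.13),v=.25)
move_pose([.40,.12,.36],[np.pi,0,1.5])
sleep(.2);print(current_time_s())
t=get_image("top");s=get_image("scene")
B=[cv2.resize(I[y:y+66,x:x+66],None,fx=6,fy=6,interpolation=cv2.INTER_CUBIC) for I,x,y in((t,350,148),(s,270,215))]
cv2.imwrite("pics/c4.png",np.hstack(B))
E
```

```text
(-0.028, 0.035) True [-0.0268  0.0347  0.0201] True [-0.0267  0.0347  0.0201] [-1.8406  0.4268  9.5439] 19.9
(-0.028, -0.035) True [-0.0269 -0.0352  0.0202] True [-0.0268 -0.0353  0.0203] [-1.3894  0.1196  8.6183] 21.7
(0.028, -0.035) True [ 0.0291 -0.0354  0.0202] True [ 0.0291 -0.0354  0.0203] [-0.4447  0.5272  7.0647] 23.4
(0.028, 0.035) True [0.0292 0.0346 0.0201] True [0.0292 0.0346 0.0201] [-0.8339 -0.1404  7.2924] 25.1
27.475
```

View pics/c4.png

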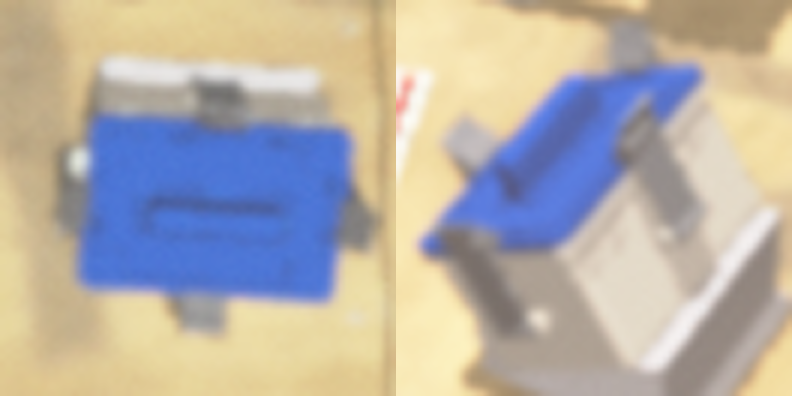

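The four probe heights agree to within 0.2 mm, so the lid is level. As a last check, I'll compare the catch images from before and after for any outward shift (3 mm is about 1 px).

```bash
python3 - <<'E'
from vis import *
np.set_printoptions(precision=2,suppress=True)
Rt=tubR(TY)
im0={n:cv2.imread(f"pics/{n}0.png") for n in C}; im1={"scene":get_image("scene"),"top":get_image("top")}
G=lambda i:cv2.GaussianBlur(cv2.cvtColor(i,6),(0,0),.7).astype(np.float32)
ht=.014
for nm,(x,y),out in(("rear",(.06,0),(1,0)),("front",(-.06,0),(-1,0)),("left",(0,.08),(0,1)),("right",(0,-.08),(0,-1))):
  for n in C:
    c0=MOUTH+Rt.apply([x,y,.020]); c1=c0+Rt.apply([out[0]*.003,out[1]*.003,0])
    u,v=proj(n,[c0,c1]); exp=v-u; a,b=np.round(u).astype(int)
    A=G(im0[n])[b-8:b+9,a-8:a+9];Bi=G(im1[n])[b-8:b+9,a-8:a+9]
    # mask out lid pixels (blue now)
    m=cv2.inRange(cv2.cvtColor(im1[n],40),(100,90,0),(130,255,255))[b-8:b+9,a-8:a+9]
    m=(cv2.dilate(m,np.ones((3,3)))==0).astype(np.uint8)*255
    try:
        cc,W=cv2.findTransformECC(A,Bi,np.eye(2,3,dtype=np.float32),cv2.MOTION_TRANSLATION,(3,100,1e-5),m,1)
        print(nm,n,"shift",W[:,2],"if out",exp,"cc %.3f"%cc)
    except cv2.error as e: print(nm,n,"ecc failed")
E
```

```text
rear scene ecc failed
rear top shift [-0.08 -0.03] if out [ 0.1 -0.9] cc 0.971
front scene ecc failed
front top shift [-1.   -3.16] if out [-0.09  0.84] cc 0.635
left scene ecc failed
left top ecc failed
right scene ecc failed
right top shift [-0.08  0.08] if out [0.94 0.06] cc 0.958
```

The rear and right catches have not moved, so both have sprung back. The lid is also level and it met a hard stop at 50 N, so all sides are home. Handing in.

```bash
python3 -c "
from station import *
print(current_time_s(),sign_off())"
```

```text
the job is handed in; nothing more can be done
27.675 None
```

I put the lid on the tub, pressed it home and let go, then handed the job in at 27.7 s; the result was not reported back. The lid is level to within 0.2 mm at four points. The images show the rear and right catches sprung back, while the front and left are inferred from the level lid and the hard stop at 50 N.

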